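# Fit the cast cover onto the antenna tuner and hold it down

## Robot

A 6-joint arm with a two-finger parallel gripper is mounted at the origin on the work surface. World frame = base frame: x ahead of the robot, y to its left, z up, the work surface at z = 0. Lengths are in m, angles in rad, forces in N, time in s.
With the tool pointing down it reaches from about 0.25 to 0.725 m from the base axis. Payload 4 kg.
Tool frame: the origin (TCP) lies on the centre line of the jaws, within the pads' length; the fingertips stand 17 mm ahead of it and the grasp point (between the pads) lies 2 mm behind it; z points along the fingers, y is the line along which they close (so a half turn about z gives the same grasp; the last joint's range is limited). The gripper opens to 85 mm and grips with 20 to 120 N. Pads are 22 mm wide; open, the fingers measure 114 mm over their backs; the gripper's body (76 mm by 85 mm) begins 54 mm behind the grasp point. The pads swing forward as they close: fully open they stand 13 mm farther back than shut.
Start: joints at [1.345, 0.241, 0.005, 1.335, 0, 1.571], TCP at [0.112, 0.487, 0.248] pointing down, gripper open.
Joint ranges: [-2.72, 2.72], [-1.05, 1.87], [-1.09, 1.28], [-1.99, 2.15], [-1.42, 1.44], [-3.14, 3.14]. Speed limits (rad/s): [2.79, 2.79, 3.14, 3.14, 3.14, 3.14].

## Interface

Orientations are given as a rotation vector (axis times angle).
In Python, from workcell import read_state, imaging, workorder gives the robot as it stands. The module is installed in compiled form; this text tells all that it offers.
- The arm moves only by the tool apply_moves, never from a script. Its argument "motion" is a list of rows, each a list of 3 entries, a list of its own where there are three numbers: the shift along the tool's x, y, z scaled (see below), then the turn about the tool's z scaled (see below), then the opening, from 0 (shut) to 1 (fully open). A call has exactly 10 rows; each row is the pose to reach, as a shift and turn from the pose commanded when the call began, along the tool's axes at that moment, turning the shorter way round; what a row does not reach only later rows make up. The controller multiplies each number of a shift by 50 cm and each number of a turn by pi rad. A row lasts 1/8 s, in which the tool goes at most 62.5 mm and 10.7 degrees, less where a joint would pass 70% of its speed; a pose out of reach is approached as far as the arm can. A call with a number of a shift or a turn outside -1 to 1 is refused whole. A call with a gripper value outside its range is refused whole. The fingers move at their own pace and stop on an object; the grip force is fixed at half the most. Time passes only in rows, so rows that repeat a pose let the fingers close, or fill a call up. It gives the time, the measured TCP pose, the force, the opening and the grip force at its end, in the units of the state.
- read_state(): the state, without advancing time (a new reading comes with each control period).
- imaging.get_image(name): name is "side" or "top"; returns a dict with "frame" (480x640x3 uint8, blue, green, red), "fx", "fy", "cx", "cy" (pixels), "D" ([k1, k2, p1, p2, k3] as OpenCV has them; the pictures are not rectified), "pose" (4x4, takes a point from camera to world coordinates). Camera axes: x right, y up, looking along -z (the intrinsics and any distortion apply to the point x, -y, -z); pixel columns grow to the right and rows downward; lengths in m; the calibration is good to about 2 mm. A picture is of the moment at which its call begins. There is no depth.
- workorder.hand_in(): hands the job in; it is judged then, once.
The state is a dict: "t": time; "qpos": joint angles; "qvel": joint speeds; "effort": joint torques, N m; "tool_pos": TCP position; "tool_rot": TCP orientation; "ft_force": force on the tool from outside, world axes, zero at the start; "torque": the same for the moment, N m; "finger_gap": finger opening in m; "gripper_force": force on a finger pad.
Only numpy, scipy, OpenCV 4.12 (cv2) and the standard library are available. Lean on these libraries where they do the work, as an engineer would, in place of code of your own. Each camera call takes 0.05 s, during which the arm holds its last target. There are 200 camera calls.

## Task

Pick up the loose cast metal cover by its handle, set it square over the open tuner box and slide it along the length of the box as needed until the hole in its underside drops over the locating pin, then press it fully down against its springs until it sits on the box's rim. Finish while still holding the cover pressed down there, as if a colleague were about to put the screws in; do not let go. Leave the other things on the desk where they are.

Things in the scene. Friction and masses are not known exactly. Their poses are not given: they have to be found in the camera images.
- cover_grip (a point): The middle of the U handle's bar on the loose cover, 50 mm above the cover's underside. The bar runs along x: 90 mm long, 12 mm wide (y), 12 mm tall, its top 56 mm above the underside; under it 26 mm are free down to the slab, between legs 66 mm apart. z is up. The cover fits either way round: half a turn about z makes no difference.
- cover_hole (a point): The mouth of a blind round hole, 15 mm across and 15 mm deep, in the flat underside of the loose cover, straight below the handle's middle. The cover is a plain cast aluminium slab 140 mm long (x), 100 mm wide (y), 18 mm thick, about 0.35 kg, lying flat on the desk, hole down. Same axes as cover_grip.
- tuner: The open antenna-tuner box of bare aluminium, fixed to the desk: 118 mm long (x), 92 mm wide (y), walls 3 mm thick, rim 50 mm above the desk; two brass connectors stick out 12 mm from its -x end. Origin: centre of its underside, on the desk; z is up. When home, the cover's underside lies on the rim.
- tuner_mid (a point): The box's middle at the height of the pin's top, 63 mm above the desk; axes as the box. One upright steel pin, 12 mm across (9 mm at its top, widening over 2.5 mm), stands near here on the line y = 0, but clamped in a slot up to 10 mm off in either direction along x: different each time and not given, so look or feel for it. The cover ends centred on the pin.
- seat (a joint): Travel in m of the two sprung brass rails across the box's ends: 0 = up, their tops 55 mm above the desk; 0.005 = pressed level with the rim. A cover on the pin's top is 8 mm above them and rests on them once dropped over the pin. They give from about 8 N and need about 14 N (cover's weight included) at the rim; released, they rise again.
- screwdriver_c (a point): Bystander, to be left alone: a 170 mm screwdriver lying on the desk; this point is its centre.
- mug_c (a point): Bystander, to be left alone: a white mug, 80 mm across, 90 mm tall; this point is its centre.
- fist_mic_c (a point): Bystander, to be left alone: a black hand microphone, 85 x 55 x 30 mm, lying on the desk; this point is its centre.
- meter_c (a point): Bystander, to be left alone: a grey multimeter, 130 x 70 x 35 mm; this point is its centre.
- screw_jar_c (a point): Bystander, to be left alone: a glass jar with a metal cap, 52 mm across, 65 mm tall; this point is its centre.
- torch_c (a point): Bystander, to be left alone: a 140 mm torch, 28 mm thick, lying on the desk; this point is its centre.
- charger_c (a point): Bystander, to be left alone: a white plug-in charger block, 55 x 50 x 60 mm; this point is its centre.
Not all that is in view belongs to the job. What is shaped like the part that bears cover_grip but pink is not meant.

How it is judged:
On the way, in this order (a step that is already met when the one before it is completed fails the run):
1. the cover is lifted clear of the desk in the fingers (height (world z) of cover_grip above 0.1 m and contact force between the fingers and cover above 1 N and horizontal distance between cover_grip and tuner above 0.05 m), for 0.2 s.
2. the cover has dropped over the pin onto the sprung rails, square with the box (x of cover_grip in the frame of tuner between -0.015 and 0.015 m and y of cover_grip in the frame of tuner between -0.005 and 0.005 m and angle between the x axis of cover_grip and the x axis of tuner, either way round below 0.14 rad and z of cover_grip in the frame of tuner between 0.09 and 0.1075 m), for 0.1 s.
At the end, for the whole second after the job is handed in: The cover is over the pin, level (2 degrees) and square with the box (8 degrees, either way round), its middle within 5 mm of the box's centre line and 15 mm of its middle lengthwise, its underside on the rim to within 1.7 mm, still, and the fingers are holding it there (over 3 N) (x of cover_grip in the frame of tuner between -0.015 and 0.015 m and y of cover_grip in the frame of tuner between -0.005 and 0.005 m and angle between the x axis of cover_grip and the x axis of tuner, either way round below 0.14 rad and z of cover_grip in the frame of tuner between 0.09 and 0.1017 m and angle between cover_grip's own z axis and vertical below 0.035 rad and contact force between the fingers and cover above 3 N and linear speed of cover below 0.02 m/s); the arm keeps its last pose, push and grip.
It fails at once if another thing on the desk is moved by more than 30 mm (distance of any of screwdriver_c, mug_c, fist_mic_c, meter_c, screw_jar_c, torch_c, charger_c from where it was at the start of the episode above 0.03 m).
It also fails if it takes over 51 s, if anything falls off the work surface, if the arm or the gripper's body presses on something with over 40 N, if the wrist force passes 120 N, or if a joint passes its speed limit or range.

## Working session

There is one attempt and no reset: what is moved stays moved. The work goes in short steps, Python scripts to look and compute and a tool call to move; the robot and the scene stay as the last step left them, time stands still between calls to the robot, and variables do not carry over. Pictures are saved under pics/ and viewed, at most 10 in all, crops included, and the job is handed in when it is done.

Besides the shell and the picture viewer there is one more tool, called after "Call:" as name(argument=value, ...) on one line, values as JSON. apply_moves: Moves the arm, as the interface text tells. Shifts and turns lie within -1 to 1; 1 stands for 50 cm of shift or pi rad of turn. Its arguments: {"type":"object","properties":{"motion":{"type":"array","items":{"type":"array"}}},"required":["motion"]}

```bash
mkdir -p pics; cat > h.py <<'E'
import numpy as np, cv2
from workcell import read_state, imaging, workorder
def grab(n,f=None):
    d=imaging.get_image(n)
    if f: cv2.imwrite('pics/'+f,d['frame'])
    return d
def K(d): return np.array([[d['fx'],0,d['cx']],[0,d['fy'],d['cy']],[0,0,1.]])
def ray(d,px):
    u=cv2.undistortPoints(np.array(px,float).reshape(-1,1,2),K(d),np.array(d['D'],float)).reshape(-1,2)
    P=np.array(d['pose']); v=np.c_[u[:,0],-u[:,1],-np.ones(len(u))]@P[:3,:3].T
    return P[:3,3],v
def onz(d,px,z):
    o,v=ray(d,px); return o+v*((z-o[2])/v[:,2:3])
def proj(d,X):
    P=np.linalg.inv(np.array(d['pose'])); c=np.array(X,float).reshape(-1,3)@P[:3,:3].T+P[:3,3]
    c=c*[1,-1,-1]
    return cv2.projectPoints(c.reshape(-1,1,3),np.zeros(3),np.zeros(3),K(d),np.array(d['D'],float))[0].reshape(-1,2)
E
python3 - <<'E'
from h import *
for n in('top','side'):
    d=grab(n,n+'0.png');print(n,np.round(d['pose'],3).tolist(),d['fx'],d['D'])
print(read_state())
E
```

```text
top [[0.028, 0.985, -0.167, 0.279], [-1.0, 0.028, -0.002, 0.03], [0.002, 0.167, 0.986, 1.535], [0.0, 0.0, 0.0, 1.0]] 566.4739571895235 [-0.04421324  0.          0.          0.          0.        ]
side [[-0.99, 0.105, -0.093, 0.442], [-0.14, -0.743, 0.654, 0.611], [-0.0, 0.66, 0.751, 0.722], [0.0, 0.0, 0.0, 1.0]] 435.2795260811672 [-0.07598208  0.          0.          0.          0.        ]
{'t': 0.1, 'qpos': array([ 1.34497278e+00,  2.41323640e-01,  3.88521127e-03,  1.33518870e+00,
       -6.30864309e-06,  1.57076182e+00]), 'qvel': array([-0.00148976, -0.00030537,  0.00279912, -0.00236396,  0.00258378,
        0.00013929]), 'effort': array([-2.58373093e-04, -3.73139012e+01,  2.53009307e+01,  1.08670964e-02,
        4.87160912e-05,  1.53085992e-06]), 'tool_pos': array([0.11184053, 0.4868007 , 0.24751895]), 'tool_rot': array([-3.53892995e-01, -3.12139378e+00,  2.85842608e-03]), 'ft_force': array([-0.16258413, -0.18464116, -0.17840934]), 'torque': array([ 0.02983084, -0.0258696 ,  0.03452426]), 'gripper_force': 0.0, 'finger_gap': 0.08545925027282274}
```

View pics/top0.png

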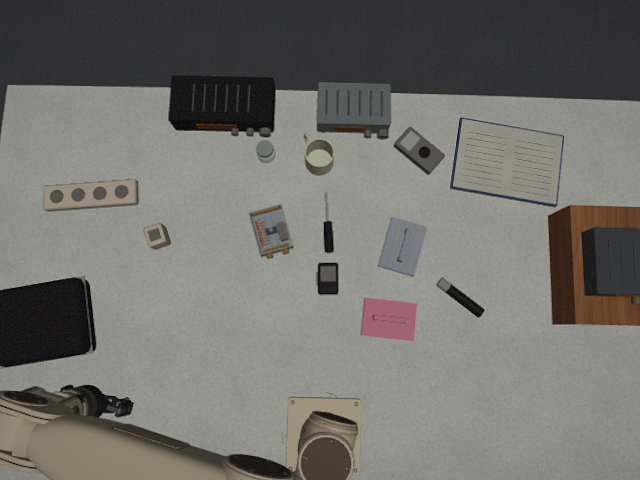

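View pics/side0.png

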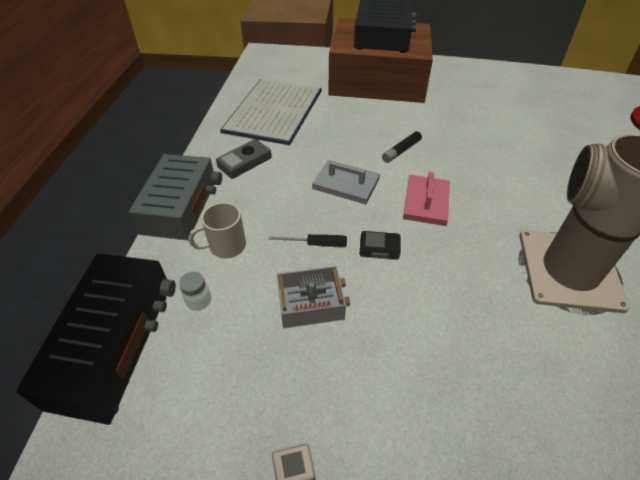

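Top view: grey cover at (402,246), tuner box at (271,231) with its connectors toward (278,253). Side view: cover (347,180), box (312,296).
Could be mistaken for the cover: the pink cover (389,319), grey meter (419,150) and grey radio (354,105). By the description I choose the grey slab with the U handle at top (402,246), and check it in one close crop.

```bash
python3 - <<'E'
from h import *
t=cv2.imread('pics/top0.png');s=cv2.imread('pics/side0.png')
a=cv2.resize(t[195:275,235:435],None,fx=4,fy=4,interpolation=cv2.INTER_CUBIC)[:, :800]
b=cv2.resize(s[150:210,300:390],None,fx=4,fy=4,interpolation=cv2.INTER_CUBIC)
c=cv2.resize(s[260:330,270:360],None,fx=4,fy=4,interpolation=cv2.INTER_CUBIC)
o=np.zeros((600,800,3),np.uint8);o[:320]=a;o[320:560,:360]=b;o[320:600,400:760]=c
cv2.imwrite('pics/crop1.png',o)
print(t[246,390],t[231,300],t[240,345],t[225,260])
E
```

```text
[129 122 120] [143 149 148] [143 150 149] [109 110 122]
```

View pics/crop1.png

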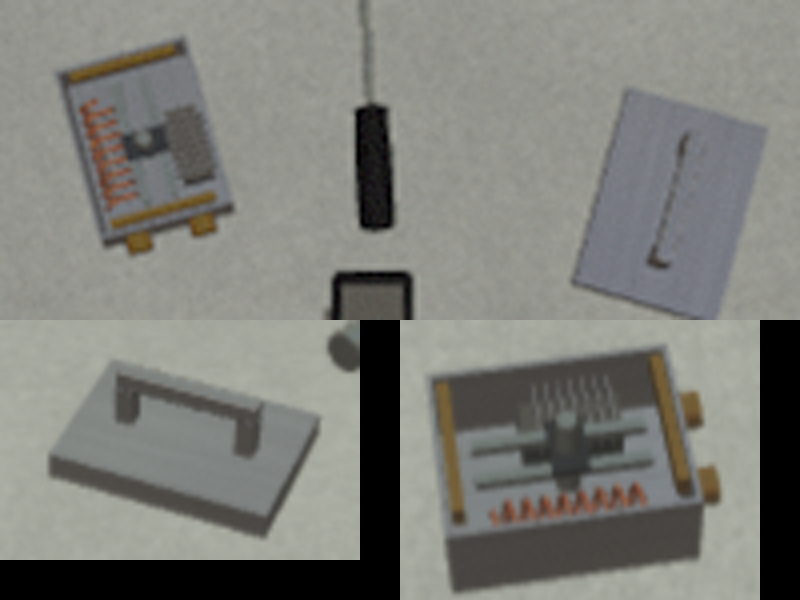

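The crop confirms the grey slab with the U handle. It also shows the pin in the box at about top (271.5,230) and side (311.5,284).

```bash
python3 - <<'E'
from h import *
t=grab('top');s=grab('side')
f=t['frame'].astype(int)
f=cv2.GaussianBlur(t['frame'],(3,3),0).astype(int)
m=((f[...,0]-f[...,2])>2).astype(np.uint8); 
roi=np.zeros_like(m);roi[205:285,370:435]=1;m&=roi
m=cv2.morphologyEx(m,cv2.MORPH_CLOSE,np.ones((9,9)))
cs=max(cv2.findContours(m,0,2)[0],key=cv2.contourArea);r=cv2.minAreaRect(cs);print(r)
def rep(name,P):
    P=P[:,:2];c=P.mean(0);e=[np.linalg.norm(P[i]-P[(i+1)%4]) for i in range(4)]
    a=[np.degrees(np.arctan2(*(P[(i+1)%4]-P[i])[::-1])) for i in range(4)]
    print(name,c.round(4),np.round(e,4),np.round(a,1))
rep('cover mask',onz(t,cv2.boxPoints(r),.018))
rep('cover hand',onz(t,np.array([(628,88),(767,127),(718,320),(572,282)])/4+[235,195],.018))
rep('rim top',onz(t,np.array([(57,72),(184,39),(233,205),(105,238)])/4+[235,195],.05))
rep('rim side',onz(s,(np.array([(431,378),(666,347),(703,503),(445,535)])-[400,320])/4+[270,260],.05))
rep('cover side',onz(s,(np.array([(112,360),(320,416),(265,520),(50,458)])-[0,320])/4+[300,150],.018))
# handle bar top ends (side)
rep('bar side',onz(s,(np.array([(117,376),(262,402),(260,408),(115,381)])-[0,320])/4+[300,150],.056))
rep('bar top',onz(t,np.array([(686,132),(704,136),(671,268),(650,264)])/4+[235,195],.056))
# brass rails
h=cv2.cvtColor(t['frame'],cv2.COLOR_BGR2HSV)
b=((h[...,0]>10)&(h[...,0]<28)&(h[...,1]>110)).astype(np.uint8);b[:200]=0;b[265:]=0;b[:,:245]=0;b[:,300:]=0
n,l,st,ce=cv2.connectedComponentsWithStats(b);print(st[1:,4],ce[1:].round(1))
print('pin top',onz(t,[(271.5,230)],.063),'side',onz(s,[(311.5,283.75)],.063))
print('rails',onz(t,ce[1:],.055).round(4).tolist())
E
```

```text
((402.6424560546875, 246.04017639160156), (37.091331481933594, 50.9111213684082), 15.751173973083496)
cover mask [ 0.4997 -0.2042] [0.1402 0.1008 0.14   0.0993] [ -15.1 -104.5  164.3   75.7]
cover hand [ 0.4996 -0.2046] [0.0981 0.1368 0.1011 0.139 ] [-104.4  165.8   76.9  -15.4]
rim top [0.5292 0.1509] [0.0877 0.1172 0.0872 0.1168] [ -73.5 -161.8  106.2   18.5]
rim side [0.5295 0.1573] [0.1144 0.09   0.1169 0.0877] [-162.5  107.6   16.3  -74.1]
cover side [ 0.4978 -0.1976] [0.1395 0.1014 0.1372 0.1012] [ 165.    74.6  -15.1 -104.1]
bar side [ 0.4977 -0.1942] [0.0887 0.0057 0.0886 0.0049] [172.4  82.3  -8.1 -96.8]
bar top [ 0.4968 -0.203 ] [0.0122 0.0913 0.014  0.0918] [-101.1  166.2   80.7  -14.9]
[61  1  1  2  2  1  1  1  1  3 48 28 26] [[265.  210.5]
 [255.  222. ]
 [260.  223. ]
 [259.5 226. ]
 [258.  230.5]
 [259.  234. ]
 [261.  235. ]
 [264.  238. ]
 [265.  241. ]
 [261.3 242.3]
 [275.5 247. ]
 [285.1 250.6]
 [269.3 255.1]]
pin top [[0.52568193 0.14891082 0.063     ]] side [[0.5277893 0.1531526 0.063    ]]
rails [[0.5791, 0.169, 0.055], [0.5473, 0.1943, 0.055], [0.545, 0.1809, 0.055], [0.5369, 0.1818, 0.055], [0.5247, 0.1853, 0.055], [0.5154, 0.1822, 0.055], [0.5128, 0.1768, 0.055], [0.505, 0.1685, 0.055], [0.4971, 0.1655, 0.055], [0.4932, 0.1751, 0.055], [0.4818, 0.1373, 0.055], [0.4729, 0.1115, 0.055], [0.4599, 0.1526, 0.055]]
```

Call:
apply_moves(motion=[[[-0.04,-0.044,0],0.0,1],[[-0.12,-0.13,0],0.005,1],[[-0.2,-0.22,0],0.011,1],[[-0.28,-0.31,0],0.011,1],[[-0.36,-0.4,0],0.011,1],[[-0.44,-0.485,0],0.011,1],[[-0.52,-0.57,0],0.011,1],[[-0.6,-0.66,0],0.011,1],[[-0.66,-0.73,0],0.011,1],[[-0.7,-0.77,0],0.011,1]])

```text
t: 1.45
tool_pos: [0.3674, 0.0317, 0.2483]
tool_rot: [0.412, 3.114, -0.0]
ft_force: [1.3, 1.0, -0.5]
finger_gap: 0.0856
gripper_force: 0.0
```

```bash
cat >> h.py <<'E'
from scipy.spatial.transform import Rotation as Ro
def sh(target,yaw=None):
    "numbers for a move to world target (TCP), tool x yaw in deg (mod 180)"
    s=read_state();R=Ro.from_rotvec(s['tool_rot']).as_matrix()
    y=np.degrees(np.arctan2(R[1,0],R[0,0]))
    print('t',round(s['t'],2),'pos',s['tool_pos'].round(4),'yaw',round(y,2),'tilt z',R[:,2].round(3),'q6',s['qpos'].round(3),'F',s['ft_force'].round(1),'gap',round(s['finger_gap'],4))
    if yaw is not None: print('turn',round(-(((yaw-y)+90)%180-90)/180,4))
    print('shift',(R.T@(np.array(target)-s['tool_pos'])/.5).round(4))
E
python3 -c "
from h import *
sh([.499,-.201,.12],165)"
```

```text
t 1.45 pos [0.3674 0.0317 0.2483] yaw 164.91 tilt z [ 0. -0. -1.] q6 [ 0.086 -0.021 -0.294  1.298 -0.     0.349] F [ 1.3  1.  -0.5] gap 0.0856
turn -0.0005
shift [-0.3753 -0.3807  0.2567]
```

Call:
apply_moves(motion=[[[-0.05,-0.05,0.02],0,1],[[-0.12,-0.12,0.06],0,1],[[-0.19,-0.19,0.11],0,1],[[-0.26,-0.26,0.16],0,1],[[-0.32,-0.32,0.2],0,1],[[-0.36,-0.365,0.24],0,1],[[-0.375,-0.381,0.257],0,1],[[-0.375,-0.381,0.257],0,1],[[-0.375,-0.381,0.257],0,1],[[-0.375,-0.381,0.257],0,1]])

```text
t: 2.7
tool_pos: [0.4992, -0.1978, 0.1209]
tool_rot: [0.406, 3.114, -0.0]
ft_force: [-0.4, 0.5, 0.2]
finger_gap: 0.0852
gripper_force: 0.0
```

```bash
python3 - <<'E'
from h import *
sh([.499,-.201,.054],165)
t=grab('top');s=grab('side')
p=read_state()['tool_pos']
print(proj(t,p),proj(s,p))
a=cv2.resize(t['frame'][195:295,340:460],None,fx=3.3,fy=3.3,interpolation=cv2.INTER_CUBIC)
x,y=proj(s,p)[0].astype(int);print(x,y)
b=cv2.resize(s['frame'][120:220,290:410],None,fx=3.3,fy=3.3,interpolation=cv2.INTER_CUBIC)
cv2.imwrite('pics/c2.png',np.hstack([a,b]))
E
```

```text
t 2.7 pos [ 0.4992 -0.1978  0.1209] yaw 165.15 tilt z [ 0.001 -0.    -1.   ] q6 [-0.377  0.4   -0.116  1.053  0.    -0.118] F [-0.4  0.5  0.2] gap 0.0852
turn 0.0009
shift [-0.001  -0.0062  0.1337]
[[406.5332822  240.29126677]] [[347.6575328  144.66723406]]
347 144
```

View pics/c2.png

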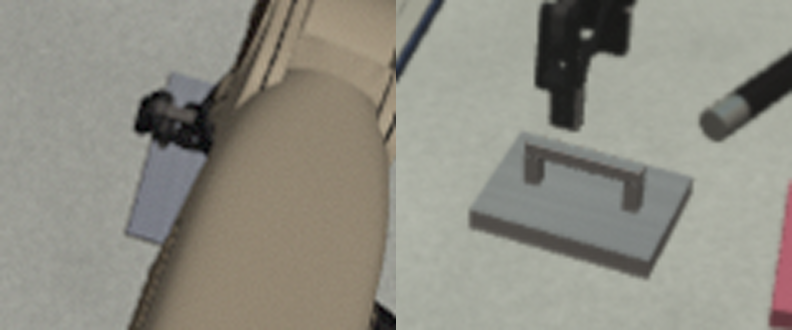

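Left crop: gripper over the slab in the top view. Right crop: near fingertip about side pixel (341,159), the bar below it with its middle about (347,169). It lines up within the tolerance, so I descend.

Call:
apply_moves(motion=[[[-0.001,-0.003,0.02],0,1],[[-0.001,-0.006,0.05],0,1],[[-0.001,-0.006,0.08],0,1],[[-0.001,-0.006,0.11],0,1],[[-0.001,-0.006,0.135],0,1],[[-0.001,-0.006,0.145],0,1],[[-0.001,-0.006,0.145],0,0],[[-0.001,-0.006,0.145],0,0],[[-0.001,-0.006,0.145],0,0],[[-0.001,-0.006,0.145],0,0]])

```text
t: 4.05
tool_pos: [0.499, -0.2018, 0.0478]
tool_rot: [0.408, 3.114, -0.0]
ft_force: [-0.3, 0.4, 0.2]
finger_gap: 0.012
gripper_force: 0.0
```

```bash
python3 - <<'E'
from h import *
sh([.499,-.201,.12],165)
s=grab('side');cv2.imwrite('pics/c3.png',cv2.resize(s['frame'][120:220,290:410],None,fx=4,fy=4,interpolation=cv2.INTER_CUBIC))
E
```

```text
t 4.05 pos [ 0.499  -0.2018  0.0478] yaw 165.08 tilt z [ 0.001 -0.    -1.   ] q6 [-0.384  0.485 -0.201  0.885 -0.    -0.124] F [-0.3  0.4  0.2] gap 0.012
turn 0.0005
shift [ 0.0003  0.0015 -0.1445]
```

View pics/c3.png

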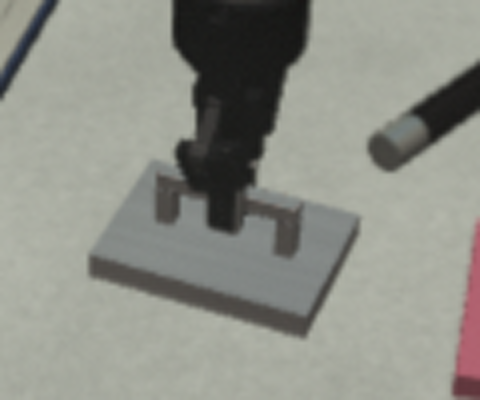

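The fingers straddle the bar at crop x 225, midway between the legs at 167 and 287, so the grasp is centred. I lift next.

Call:
apply_moves(motion=[[[0,0,0],0,0],[[0,0,0],0,0],[[0,0,-0.02],0,0],[[0,0,-0.06],0,0],[[0,0,-0.11],0,0],[[0,0,-0.16],0,0],[[0,0,-0.2],0,0],[[0,0,-0.23],0,0],[[0,0,-0.24],0,0],[[0,0,-0.24],0,0]])

```text
t: 5.35
tool_pos: [0.4985, -0.2015, 0.167]
tool_rot: [-0.408, -3.114, -0.0]
ft_force: [-0.7, 0.9, -3.2]
finger_gap: 0.0107
gripper_force: 58.6
```

```bash
python3 - <<'E'
from h import *
sh([.5255,.150,.168],197.3)
s=grab('side');t=grab('top')
f=s['frame'].astype(int)
cv2.imwrite('pics/c4.png',s['frame'])
E
```

```text
t 5.35 pos [ 0.4985 -0.2015  0.167 ] yaw 165.08 tilt z [-0.001  0.    -1.   ] q6 [-0.384  0.363 -0.042  1.166  0.    -0.124] F [-0.7  0.9 -3.2] gap 0.0107
turn -0.179
shift [ 0.1288  0.6933 -0.0018]
```

View pics/c4.png

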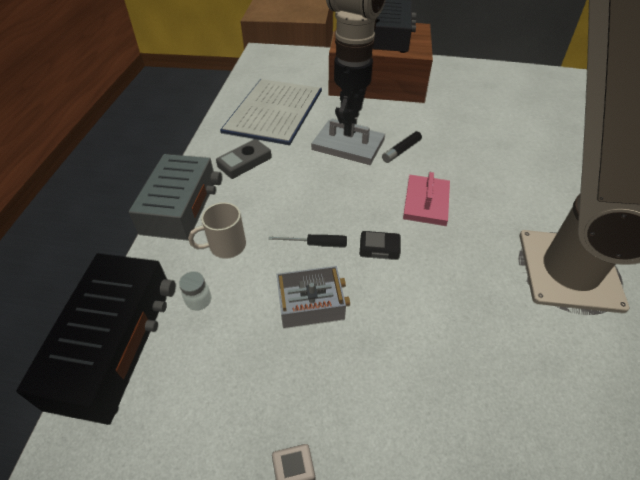

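Call:
apply_moves(motion=[[[0.005,0.03,0],0,0],[[0.02,0.11,0],-0.02,0],[[0.04,0.2,0],-0.05,0],[[0.06,0.3,0],-0.08,0],[[0.07,0.4,0],-0.11,0],[[0.09,0.5,0],-0.14,0],[[0.11,0.59,0],-0.17,0],[[0.12,0.66,0],-0.179,0],[[0.126,0.69,0],-0.179,0],[[0.127,0.696,0],-0.179,0]])

```text
t: 6.7
tool_pos: [0.5263, 0.1519, 0.1668]
tool_rot: [0.475, -3.104, 0.001]
ft_force: [0.6, 0.6, -3.5]
finger_gap: 0.0108
gripper_force: 58.8
```

```bash
python3 - <<'E'
from h import *
sh([.527,.151,.13],197.3)
s=grab('side');t=grab('top')
a=cv2.resize(s['frame'][215:345,240:380],None,fx=4,fy=4,interpolation=cv2.INTER_CUBIC)
b=cv2.resize(t['frame'][190:270,230:320],None,fx=2.6,fy=2.6,interpolation=cv2.INTER_CUBIC)
o=np.zeros((520,794,3),np.uint8);o[:,:560]=a;o[:208,560:794]=b
cv2.imwrite('pics/c5.png',o)
E
```

```text
t 6.7 pos [0.5263 0.1519 0.1668] yaw -162.61 tilt z [-0.001 -0.001 -1.   ] q6 [ 0.281  0.382 -0.014  1.176 -0.    -0.022] F [ 0.6  0.6 -3.5] gap 0.0108
turn 0.0005
shift [-0.0009 -0.0021  0.0737]
```

View pics/c5.png

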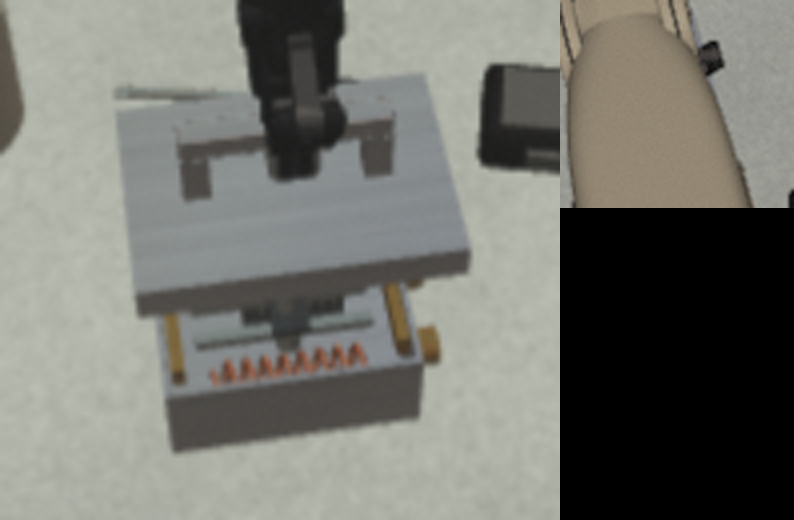

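The side crop shows the cover held level above the box, with its top-face corners at crop (116,112), (425,73), (470,252) and (135,293). Comparing these with the known TCP calibrates the side camera here.

```bash
python3 - <<'E'
from h import *
s=imaging.get_image('side')
c=lambda L:np.array(L)/4+[240,215]
def rep(n,P):
    P=P[:,:2];e=[P[(i+1)%4]-P[i] for i in range(4)]
    print(n,P.mean(0).round(4),np.linalg.norm(e,axis=1).round(4),np.degrees([np.arctan2(v[1],v[0]) for v in e]).round(1))
rep('cover',onz(s,c([(116,112),(425,73),(470,252),(135,293)]),.137))
rep('cover low edge',onz(s,c([(135,293),(470,252),(470,272),(140,315)]),.137))
print('handle legs mid', onz(s,c([(194,198),(378,176)]),.137).round(4))
print('box rim front corners',onz(s,c([(167,396),(421,361)]),.05).round(4))
print('pin earlier',onz(s,[(311.5,283.75)],.063))
print(proj(s,read_state()['tool_pos']+[0,0,.0]))
E
```

```text
cover [0.5255 0.1548] [0.1395 0.1006 0.1387 0.0981] [-162.4  106.7   16.6  -72.8]
cover low edge [0.5098 0.2074] [0.1387 0.0101 0.1355 0.0111] [-163.4   95.1   17.   -67.3]
handle legs mid [[0.5631 0.1708 0.137 ]
 [0.4872 0.148  0.137 ]]
box rim front corners [[0.5717 0.2167 0.05  ]
 [0.4616 0.1825 0.05  ]]
pin earlier [[0.5277893 0.1531526 0.063    ]]
[[311.23355082 246.13952454]]
```

Call:
apply_moves(motion=[[[0,0,0.02],0,0],[[0,0,0.05],0,0],[[0,0,0.08],0,0],[[0,0,0.096],0,0],[[0,0,0.1],0,0],[[0,0,0.104],0,0],[[0,0,0.108],0,0],[[0,0,0.112],0,0],[[0,0,0.115],0,0],[[0,0,0.115],0,0]])

```text
t: 8.1
tool_pos: [0.5269, 0.151, 0.1098]
tool_rot: [0.473, -3.106, -0.0]
ft_force: [-0.9, 0.4, -2.5]
finger_gap: 0.0111
gripper_force: 58.7
```

```bash
python3 - <<'E'
from h import *
sh([.5267,.1518,.1028],197.3)
print(read_state()['torque'].round(2))
E
```

```text
t 8.1 pos [0.5269 0.151  0.1098] yaw -162.7 tilt z [-0. -0. -1.] q6 [ 0.279  0.432 -0.099  1.041  0.    -0.023] F [-0.9  0.4 -2.5] gap 0.0111
turn 0.0
shift [-0.0001  0.0017  0.0139]
[ 0.03 -0.03 -0.02]
```

Call:
apply_moves(motion=[[[0,0,0.001],0,0],[[0,0,0.002],0,0],[[0,0,0.003],0,0],[[0,0,0.004],0,0],[[0,0,0.005],0,0],[[0,0,0.006],0,0],[[0,0,0.006],0,0],[[0,0,0.006],0,0],[[0,0,0.006],0,0],[[0,0,0.006],0,0]])

```text
t: 9.35
tool_pos: [0.5271, 0.1512, 0.1069]
tool_rot: [-0.473, 3.105, 0.001]
ft_force: [0.8, 2.9, -1.1]
finger_gap: 0.0104
gripper_force: 58.9
```

```bash
python3 - <<'E'
from h import *
sh([.5267,.1518,.1028],197.3)
print(read_state()['torque'].round(2))
E
```

```text
t 9.35 pos [0.5271 0.1512 0.1069] yaw -162.69 tilt z [ 0.  0. -1.] q6 [ 0.279  0.435 -0.102  1.033  0.    -0.023] F [ 0.8  2.9 -1.1] gap 0.0104
turn 0.0
shift [0.0004 0.0014 0.0082]
[ 0.71 -0.29  0.04]
```

The sideways force of +y 2.9 N suggests the pin's chamfer is pushing the cover toward +y. I shift 1 mm that way and keep lowering.

Call:
apply_moves(motion=[[[0,0.001,0],0,0],[[0,0.002,0],0,0],[[0,0.002,0.001],0,0],[[0,0.002,0.002],0,0],[[0,0.002,0.003],0,0],[[0,0.002,0.004],0,0],[[0,0.002,0.005],0,0],[[0,0.002,0.006],0,0],[[0,0.002,0.006],0,0],[[0,0.002,0.006],0,0]])

```text
t: 10.6
tool_pos: [0.5266, 0.1519, 0.1037]
tool_rot: [0.472, -3.106, 0.0]
ft_force: [1.3, 2.0, -2.5]
finger_gap: 0.0109
gripper_force: 58.8
```

```bash
python3 - <<'E'
from h import *
sh([.5267,.1518,.1028],197.3)
print(read_state()['torque'].round(2))
s=grab('side');cv2.imwrite('pics/c6.png',cv2.resize(s['frame'][225:345,240:380],None,fx=5,fy=5,interpolation=cv2.INTER_CUBIC))
E
```

```text
t 10.6 pos [0.5266 0.1519 0.1037] yaw -162.7 tilt z [-0. -0. -1.] q6 [ 0.281  0.438 -0.107  1.027 -0.    -0.021] F [ 1.3  2.  -2.5] gap 0.0109
turn 0.0
shift [-0.0002 -0.0002  0.0019]
[ 0.28 -0.26  0.04]
```

View pics/c6.png

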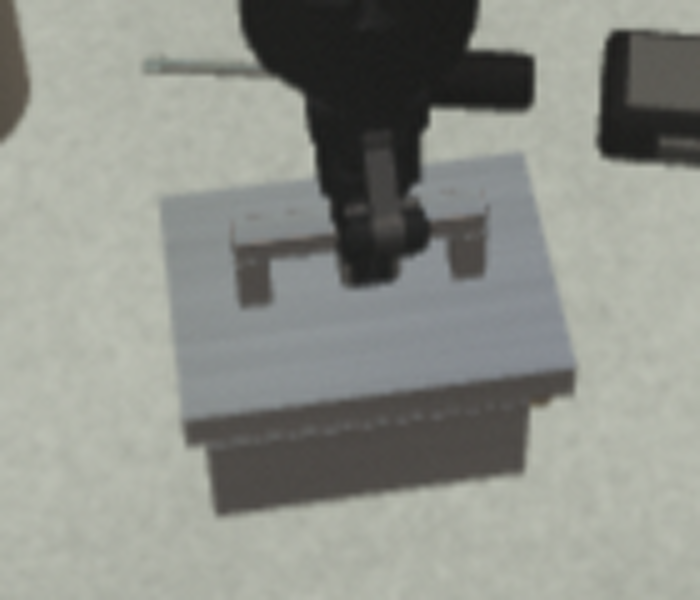

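The cover is square on the box and the TCP height puts the underside near 56 mm, below the pin's top with little vertical force. It has dropped over the pin, so I press down.

Call:
apply_moves(motion=[[[0,0.001,0.001],0,0],[[0,0.001,0.002],0,0],[[0,0.001,0.004],0,0],[[0,0.001,0.006],0,0],[[0,0.001,0.008],0,0],[[0,0.001,0.01],0,0],[[0,0.001,0.011],0,0],[[0,0.001,0.012],0,0],[[0,0.001,0.012],0,0],[[0,0.001,0.012],0,0]])

```text
t: 11.9
tool_pos: [0.5264, 0.1524, 0.0994]
tool_rot: [-0.472, 3.105, 0.0]
ft_force: [-2.7, -1.3, 8.5]
finger_gap: 0.0108
gripper_force: 60.3
```

```bash
python3 - <<'E'
from h import *
sh([.5267,.1518,.098],197.3)
print(read_state()['torque'].round(2))
E
```

```text
t 11.9 pos [0.5264 0.1524 0.0994] yaw -162.7 tilt z [ 0.001  0.    -1.   ] q6 [ 0.282  0.442 -0.113  1.015 -0.    -0.02 ] F [-2.7 -1.3  8.5] gap 0.0108
turn 0.0
shift [-0.0001 -0.0013  0.0027]
[-0.05  0.59 -0.02]
```

Call:
apply_moves(motion=[[[0,0,0.001],0,0],[[0,0,0.002],0,0],[[0,0,0.003],0,0],[[0,0,0.004],0,0],[[0,0,0.005],0,0],[[0,0,0.006],0,0],[[0,0,0.006],0,0],[[0,0,0.006],0,0],[[0,0,0.006],0,0],[[0,0,0.006],0,0]])

```text
t: 13.15
tool_pos: [0.5265, 0.1524, 0.0979]
tool_rot: [-0.472, 3.104, 0.0]
ft_force: [-6.5, -1.4, 16.1]
finger_gap: 0.0108
gripper_force: 61.6
```

```bash
python3 - <<'E'
from h import *
sh([.5267,.1518,.098],197.3)
print(read_state()['torque'].round(2))
E
```

```text
t 13.15 pos [0.5265 0.1524 0.0979] yaw -162.7 tilt z [ 0.002  0.001 -1.   ] q6 [ 0.282  0.443 -0.116  1.01  -0.    -0.02 ] F [-6.5 -1.4 16.1] gap 0.0108
turn 0.0
shift [-0.0001 -0.0012 -0.0003]
[-0.21  1.25 -0.  ]
```

TCP at grasp was 47.8 mm with the cover on the desk and is 97.9 mm now. That puts the underside at 50.1 mm, on the rim, with about 19 N down including the cover's weight, above the 14 N needed.

```bash
python3 -c "
from h import *
print(workorder.hand_in())"
```

```text
the job is handed in; nothing more can be done
None
```

The job is handed in at about 13 s with the cover over the pin, square on the box, and held pressed against the rim: its underside measured 50.1 mm against a 50 mm rim; hand-in returned no verdict.

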